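# Find the rocking corner and press its shim flat

## Task

The balance levelling plate rocks at one corner: press down firmly with the fingertips on the blue dots at its corners to find the one that gives. Then press the yellow hinged shim at that corner all the way flat and take the hand away, leaving the other three shims standing up. Nothing is to be picked up or pushed about: leave the things around undisturbed.

Things in the scene. Friction and masses are not known exactly. Their poses are not given: they have to be found in the camera images.
- base: levelling stand for a lab balance, fixed to the worktop at any yaw: grey square base slab 176x176 mm, 8 mm thick. Origin: centre of the slab's underside; z up; x and y parallel to the slab's sides. Its top plate and four shims are described below.
- plate: aluminium top plate of the stand, 120x120 mm, its four corners cut off 70 mm from the centre; top face 41 mm above the worktop; a black round bubble level (34 mm wide, top 48 mm high) in the middle. Origin on the stand's centre line, 25 mm above the worktop. One corner, each time elsewhere, rocks; three are firm.
- corner_1 (a point): centre of the top of the round blue dot (18 mm wide) at the plate corner on the base's (+x, +y) diagonal, 52 mm out from the centre, 42 mm above the worktop; moves with the plate. Pressed from above, a firm corner does not move; the rocking corner goes down about 4.8 mm here against 1.5 to 3 N, then stops hard, and springs back when let go.
- corner_2 (a point): centre of the top of the round blue dot (18 mm wide) at the plate corner on the base's (-x, +y) diagonal, 52 mm out from the centre, 42 mm above the worktop; moves with the plate. Pressed from above, a firm corner does not move; the rocking corner goes down about 4.8 mm here against 1.5 to 3 N, then stops hard, and springs back when let go.
- corner_3 (a point): centre of the top of the round blue dot (18 mm wide) at the plate corner on the base's (-x, -y) diagonal, 52 mm out from the centre, 42 mm above the worktop; moves with the plate. Pressed from above, a firm corner does not move; the rocking corner goes down about 4.8 mm here against 1.5 to 3 N, then stops hard, and springs back when let go.
- corner_4 (a point): centre of the top of the round blue dot (18 mm wide) at the plate corner on the base's (+x, -y) diagonal, 52 mm out from the centre, 42 mm above the worktop; moves with the plate. Pressed from above, a firm corner does not move; the rocking corner goes down about 4.8 mm here against 1.5 to 3 N, then stops hard, and springs back when let go.
- shim_1 (a joint): shim at corner 1: yellow leaf 20 mm wide, 3 mm thick, 55 mm long, going outward along the diagonal from a hinge 65 mm from the base centre, 12 mm high. 0: stands, sloping up and outward at 43 deg (starts 0 to 0.08); 0.75 rad: flat on its stop, top face 13.5 mm high. Stays where left; 3 to 5 N moves it. Flat, it props the rocking corner; at a firm corner it jams at 0.4.
- tab_1 (a point): point on the middle of the upper face of shim 1's leaf, 45 mm from its hinge (10 mm short of its tip); moves with the leaf, from about 43 mm high when it stands up to 13.5 mm high and 110 mm out from the base centre when flat.
- shim_2 (a joint): shim at corner 2: yellow leaf 20 mm wide, 3 mm thick, 55 mm long, going outward along the diagonal from a hinge 65 mm from the base centre, 12 mm high. 0: stands, sloping up and outward at 43 deg (starts 0 to 0.08); 0.75 rad: flat on its stop, top face 13.5 mm high. Stays where left; 3 to 5 N moves it. Flat, it props the rocking corner; at a firm corner it jams at 0.4.
- tab_2 (a point): point on the middle of the upper face of shim 2's leaf, 45 mm from its hinge (10 mm short of its tip); moves with the leaf, from about 43 mm high when it stands up to 13.5 mm high and 110 mm out from the base centre when flat.
- shim_3 (a joint): shim at corner 3: yellow leaf 20 mm wide, 3 mm thick, 55 mm long, going outward along the diagonal from a hinge 65 mm from the base centre, 12 mm high. 0: stands, sloping up and outward at 43 deg (starts 0 to 0.08); 0.75 rad: flat on its stop, top face 13.5 mm high. Stays where left; 3 to 5 N moves it. Flat, it props the rocking corner; at a firm corner it jams at 0.4.
- tab_3 (a point): point on the middle of the upper face of shim 3's leaf, 45 mm from its hinge (10 mm short of its tip); moves with the leaf, from about 43 mm high when it stands up to 13.5 mm high and 110 mm out from the base centre when flat.
- shim_4 (a joint): shim at corner 4: yellow leaf 20 mm wide, 3 mm thick, 55 mm long, going outward along the diagonal from a hinge 65 mm from the base centre, 12 mm high. 0: stands, sloping up and outward at 43 deg (starts 0 to 0.08); 0.75 rad: flat on its stop, top face 13.5 mm high. Stays where left; 3 to 5 N moves it. Flat, it props the rocking corner; at a firm corner it jams at 0.4.
- tab_4 (a point): point on the middle of the upper face of shim 4's leaf, 45 mm from its hinge (10 mm short of its tip); moves with the leaf, from about 43 mm high when it stands up to 13.5 mm high and 110 mm out from the base centre when flat.
- dropper_amber: small amber dropper bottle with black cap, 28x27x67 mm, loose bystander, not to be disturbed; origin: centre of its underside
- petri_a: clear lidded petri dish, 59x59x13 mm, loose bystander, not to be disturbed; origin: centre of its underside
- pipette_filler: red rubber pipette filler bulb, 56x125x54 mm, loose bystander, not to be disturbed; origin: centre of its underside
- reagent_amber: amber reagent bottle with black cap, 60x60x129 mm, loose bystander, not to be disturbed; origin: centre of its underside

How it is judged:
By the outcome, as a careful person would: the job done as asked, in the order asked, and still so for the second after the job is handed in, with the robot touching nothing.
It also fails if it takes over 42 s, if anything falls off the work surface, if the arm or the gripper's body presses on something with over 40 N, if the wrist force passes 120 N, or if a joint passes its speed limit or range.

## Robot

A 7-joint arm with a two-finger parallel gripper is mounted at the origin on the work surface; the furniture and walls round the work are solid. World frame = base frame: x ahead of the robot, y to its left, z up, the work surface at z = 0. Lengths are in m, angles in rad, forces in N, time in s.
With the tool pointing down it reaches from about 0.425 to 0.95 m from the base axis. Payload 4.7 kg.
Tool frame: the origin (TCP) lies between the finger pads; the fingertips stand 25 mm ahead of it and the grasp point (between the pads) lies 6 mm ahead of it; z points along the fingers, y is the line along which they close (so a half turn about z gives the same grasp; the last joint's range is limited). The gripper opens to 85 mm and grips with 20 to 120 N. Pads are 22 mm wide; open, the fingers measure 114 mm over their backs; the gripper's body (76 mm by 85 mm) begins 54 mm behind the grasp point. The pads swing forward as they close: fully open they stand 13 mm farther back than shut.
Start: joints at [1.117, 0.469, -0.049, 1.532, 0.024, 1.141, -0.082], TCP at [0.278, -0.615, 0.256] pointing down, gripper open.
Joint ranges: [-2.59, 2.59], [-0.33, 1.99], [-1.39, 1.29], [0.1, 2.45], [-1.04, 4.18], [0.21, 1.99], [-2.66, 2.66]. Speed limits (rad/s): [2.57, 2.57, 3.14, 3.14, 3.14, 3.14, 3.14].

## Interface

Orientations are given as a 3x3 rotation matrix whose columns are the frame's x, y, z axes.
In Python, from rig import * gives the robot as it stands. Calls block until the motion is done:
- movep(position, orientation): joint-space move of the TCP to a pose.
- move_l(position, attitude=None, feed=0.15, until_force=None): straight line of the TCP; attitude=None keeps the orientation; feed is the mean speed in m/s. With until_force (N) it stops when the force on the tool has changed by that much, and returns True; else False.
- move_joints(angles): joint-space move.
- command_gripper(opening, newtons=None): finger opening in m; newtons is the grip in N (None keeps the last); returns when the fingers have stopped.
- sleep(seconds).
- inverse_kinematics(position, orientation): joint angles nearest the present ones, or None.
- sense(): the state.
- camera(name): name is "scene" or "top" or "wrist"; returns (picture, depth): 384x512x3 uint8, red, green, blue; 384x512 float32, m along the optical axis (not along the pixel's ray), 0 where there is no reading.
- camera_params(name): a dict with "K" (3x3 intrinsics, pixels), "position" and "rotation" of the camera in the world; the wrist camera has in their place "tool_from_camera" (4x4, takes a point from camera to tool coordinates, whose origin is the TCP and whose axes are the flange's). Camera axes: x right, y down, z forward; pixel columns grow to the right and rows downward; lengths in m; the calibration is good to about 2 mm. A picture is of the moment at which its call begins: read the wrist's pose just before it. camera_params takes no time and is no camera call.
A pose or a line that the arm cannot do raises Unreachable and nothing moves.
- finish_job(): hands the job in; it is judged then, once.
The state is a dict: "time_s": time; "joint_pos": joint angles; "qd": joint speeds; "joint_efforts": joint torques, N m; "position": TCP position; "tcp_rot": TCP orientation; "wrist_force": force on the tool from outside, world axes, zero at the start; "ft_torque": the same for the moment, N m; "finger_gap": finger opening in m; "gripper_force": force on a finger pad.
Only numpy, scipy, OpenCV 4.12 (cv2) and the standard library are available. Lean on these libraries where they do the work, as an engineer would, in place of code of your own. Each camera call takes 0.05 s, during which the arm holds its last target. There are 200 camera calls.

## Working session

There is one attempt and no reset: what is moved stays moved. The work goes in short steps, each a Python script; the robot and the scene stay as the last script left them, time stands still between calls to the robot, and variables do not carry over. Pictures are saved under pics/ and viewed, at most 10 in all, crops included, and the job is handed in when it is done.

```bash
mkdir -p pics; ls; python3 - <<'E'
from rig import *
import cv2,numpy as np
for n in("top","scene"):
    im,d=camera(n); cv2.imwrite(f"pics/{n}0.png",im[:,:,::-1]); np.save(f"pics/{n}0.npy",d)
    print(n,camera_params(n))
s=sense();print(s["time_s"],s["position"],s["tcp_rot"],s["wrist_force"],s["finger_gap"])
E
```

```text
pics
top {'K': array([[349.37562625,   0.        , 253.5146638 ],
       [  0.        , 349.37562625, 198.02844879],
       [  0.        ,   0.        ,   1.        ]]), 'position': array([0.47830626, 0.00884297, 0.96868864]), 'rotation': array([[-0.00977462, -0.99800132,  0.06243248],
       [-0.99956009,  0.0115001 ,  0.02733816],
       [-0.0280015 , -0.06213779, -0.9976747 ]])}
scene {'K': array([[368.67625095,   0.        , 256.10674924],
       [  0.        , 368.67625095, 188.43710923],
       [  0.        ,   0.        ,   1.        ]]), 'position': array([0.02089559, 0.39968947, 0.64415252]), 'rotation': array([[-0.61618569, -0.51644227,  0.59464492],
       [-0.78756408,  0.41132593, -0.45886143],
       [-0.00761743, -0.75106482, -0.66018453]])}
0.1 [ 0.27800356 -0.61456865  0.25536128] [[ 9.11098450e-01  4.12188007e-01 -8.13194702e-04]
 [ 4.12188798e-01 -9.11097125e-01  1.55696916e-03]
 [-9.91353385e-05 -1.75374194e-03 -9.99998457e-01]] [0.94691303 0.11872592 0.48734092] 0.08542590852665541
```

View pics/top0.png

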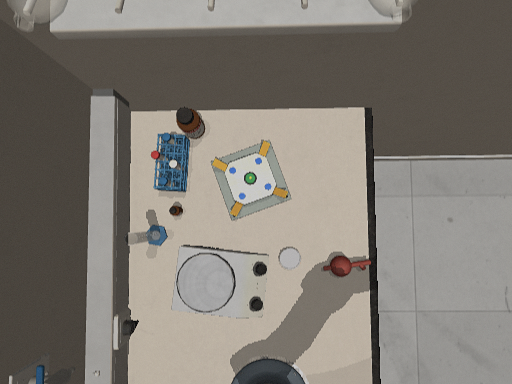

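View pics/scene0.png

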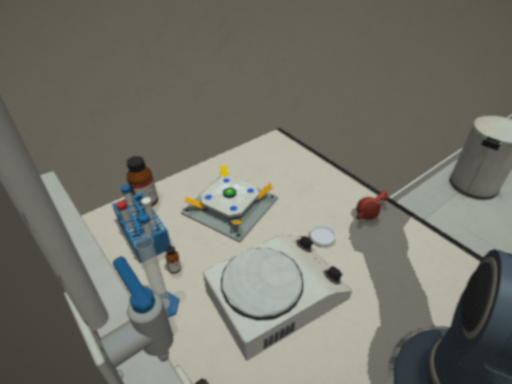

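The top view shows the stand centred near (250,180). The blue dots are at about (260,158), (233,170), (241,196) and (267,187), and all four yellow shims stand outward at the corners. The petri dish is at (290,258), the filler at (340,266), the dropper at (176,210) and the reagent bottle at (190,120), all clear of the stand. The scene view agrees.

```bash
cat > h.py <<'E'
import cv2,numpy as np
def ray(P,uv,z):
    d=np.linalg.solve(P["K"],np.array([uv[0],uv[1],1.])); d=P["rotation"]@d
    return P["position"]+d*(z-P["position"][2])/d[2]
def blobs(im,lo,hi,roi,amin=12):
    m=cv2.inRange(cv2.cvtColor(im,cv2.COLOR_RGB2HSV),lo,hi)
    k=np.zeros_like(m); x0,y0,x1,y1=roi; k[y0:y1,x0:x1]=m[y0:y1,x0:x1]
    n,l,s,c=cv2.connectedComponentsWithStats(k)
    return [(c[i],s[i,4]) for i in range(1,n) if s[i,4]>=amin]
BLUE=((105,120,80),(125,255,255)); YEL=((15,130,100),(30,255,255))
E
python3 - <<'E'
from rig import *
from h import *
for n,roi in(("top",(205,130,300,230)),("scene",(180,160,285,245))):
    im=cv2.imread(f"pics/{n}0.png")[:,:,::-1].copy(); P=camera_params(n)
    b=blobs(im,*BLUE,roi)
    p=np.array([ray(P,c,.042) for c,a in b]); c=p.mean(0)
    print(n,"centre",c)
    for (uv,a),q in zip(b,p):
        v=q-c; print("dot",uv.round(1),a,q.round(4),"r",np.hypot(*v[:2]).round(4),"ang",np.degrees(np.arctan2(v[1],v[0])).round(1))
    for uv,a in blobs(im,*YEL,roi):
        q=ray(P,uv,.03);v=q-c; print("yel",uv.round(1),a,q.round(4),"r",np.hypot(*v[:2]).round(4),"ang",np.degrees(np.arctan2(v[1],v[0])).round(1))
d=np.load("pics/top0.npy");print(d[196,241],d[158,260])
E
```

```text
top centre [0.58971815 0.04349927 0.042     ]
dot [258.  160.6] 27 [0.6365 0.0212 0.042 ] r 0.0519 ang -25.5
dot [232.3 170. ] 28 [0.6121 0.0902 0.042 ] r 0.0518 ang 64.4
dot [267.5 186.2] 29 [ 0.5673 -0.0033  0.042 ] r 0.0519 ang -115.6
dot [241.6 195.7] 24 [0.543  0.0659 0.042 ] r 0.0519 ang 154.4
yel [264.  148.1] 98 [0.6726 0.0048 0.03  ] r 0.0914 ang -25.0
yel [219.5 164.3] 102 [0.6298 0.1261 0.03  ] r 0.0918 ang 64.1
yel [279.8 192. ] 97 [ 0.5525 -0.0364  0.03  ] r 0.0882 ang -115.0
yel [236.  208.6] 99 [0.5092 0.0821 0.03  ] r 0.0893 ang 154.4
scene centre [0.58972528 0.04362765 0.042     ]
dot [225.8 180.1] 12 [0.6365 0.0215 0.042 ] r 0.0518 ang -25.3
dot [250.1 190.1] 14 [ 0.5676 -0.0036  0.042 ] r 0.0521 ang -115.1
dot [207.9 196.7] 16 [0.612  0.0908 0.042 ] r 0.0522 ang 64.7
dot [233.  207.9] 16 [0.5427 0.0658 0.042 ] r 0.0519 ang 154.8
yel [223.3 170.5] 66 [ 0.6858 -0.0032  0.03  ] r 0.1069 ang -26.0
yel [264.3 190.9] 83 [ 0.554  -0.0374  0.03  ] r 0.0885 ang -113.8
yel [193.6 202.3] 92 [0.6283 0.1229 0.03  ] r 0.0881 ang 64.0
yel [235.7 222. ] 34 [0.5114 0.081  0.03  ] r 0.0867 ang 154.5
0.93106556 0.93315697
```

```bash
cat >> h.py <<'E'
from rig import *
C=np.array([.5897,.0436]); A=np.radians([-115.4,-25.4,64.6,154.6])
def R(yaw):
    c,s=np.cos(yaw),np.sin(yaw); return np.array([[c,s,0],[s,-c,0],[0,0,-1.]])
def at(i,r): return C+r*np.array([np.cos(A[i]),np.sin(A[i])])
E
python3 - <<'E'
from h import *
Rt=R(np.radians(64.6))
p=at(0,.052)
for q in (Rt,R(np.radians(-25.4))): print([inverse_kinematics([*at(i,.052),.07],q) is not None for i in range(4)],[inverse_kinematics([*at(i,.106),.038],q) is not None for i in range(4)], np.round(inverse_kinematics([*p,.2],q),2))
command_gripper(0,20)
movep([*p,.2],Rt); print(sense()["time_s"],sense()["joint_pos"])
move_l([*p,.08],feed=.15)
hit=move_l([*p,.052],feed=.03,until_force=12); s=sense()
print(hit,s["position"],s["wrist_force"],s["time_s"],s["finger_gap"])
move_l([*p,.09],feed=.15)
E
```

```text
[True, True, True, True] [True, True, True, True] [ 0.37  0.41 -0.57  1.83  0.26  0.98 -0.75]
[True, True, True, True] [True, True, True, True] [ 0.16  0.37 -0.29  1.84  0.13  0.95 -2.2 ]
3.2833 [ 0.37226636  0.41021835 -0.56542132  1.83004439  0.2616927   0.97591119
 -0.74950815]
True [ 0.56764263 -0.00339918  0.06703572] [-1.47841991 -0.4185761   7.36036958] 4.7917 9.995827923629696e-05
```

The first corner is firm: contact came at TCP z = 0.067, as expected. Now the other three.

```bash
python3 - <<'E'
from h import *
for i in (1,2,3):
    p=at(i,.052)
    move_l([*p,.09],feed=.15); move_l([*p,.074],feed=.1)
    f0=sense()["wrist_force"]
    hit=move_l([*p,.052],feed=.025,until_force=12); s=sense()
    print(i,hit,s["position"].round(4),(s["wrist_force"]-f0).round(1),round(s["time_s"],1))
    move_l([*p,.09],feed=.15)
    if hit and s["position"][2]<.0645: print("gives",i); break
E
```

```text
1 True [0.6371 0.0213 0.0668] [-2.3 -2.1  7.1] 6.5
2 True [0.6125 0.0907 0.0671] [-2.  -0.5  6.4] 8.3
3 True [0.5422 0.0665 0.0623] [-3.4 -1.8 10.4] 10.1
gives 3
```

Corner at 154.6° went down 4.7 mm, so this is the rocking one. Next: press its shim flat.

```bash
python3 - <<'E'
from h import *
p=at(3,.108)
move_l([*at(3,.052),.12]); move_l([*p,.12]); move_l([*p,.082],feed=.1)
f0=sense()["wrist_force"]
hit=move_l([*p,.030],feed=.03,until_force=18); s=sense()
print(hit,s["position"].round(4),(s["wrist_force"]-f0).round(1),round(s["time_s"],1))
move_l([*p,.12]); move_l([*p,.22])
movep([.40,-.35,.3],s["tcp_rot"])
P=camera_params("top"); im,d=camera("top"); cv2.imwrite("pics/top1.png",cv2.resize(im[130:230,200:300,::-1],None,fx=5,fy=5,interpolation=cv2.INTER_CUBIC))
cv2.imwrite("pics/topfull1.png",im[:,:,::-1])
for uv,a in blobs(im,*YEL,(205,130,300,230)):
    q=ray(P,uv,.03)[:2]-C; print(uv.round(1),a,np.hypot(*q).round(4),np.degrees(np.arctan2(q[1],q[0])).round(1))
im,d=camera("scene"); cv2.imwrite("pics/scene1.png",im[:,:,::-1])
print(sense()["time_s"],sense()["wrist_force"])
E
```

```text
True [0.4923 0.0901 0.038 ] [-1.7 -1.  10.8] 13.2
[264.  148.1] 97 0.0915 -25.1
[219.5 164.3] 101 0.0917 64.0
[279.8 192. ] 97 0.0883 -114.9
[235.7 210.6] 124 0.0945 155.5
16.5 [ 0.50188032 -0.6891146  -0.2574098 ]
```

View pics/scene1.png

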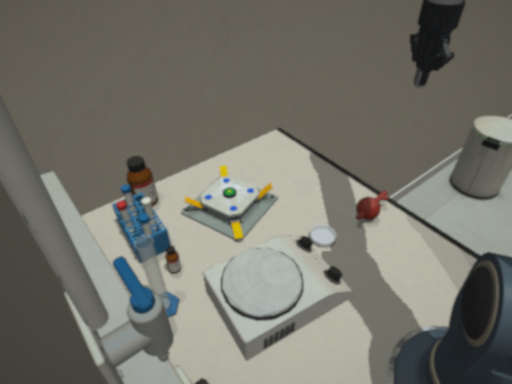

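View pics/top1.png

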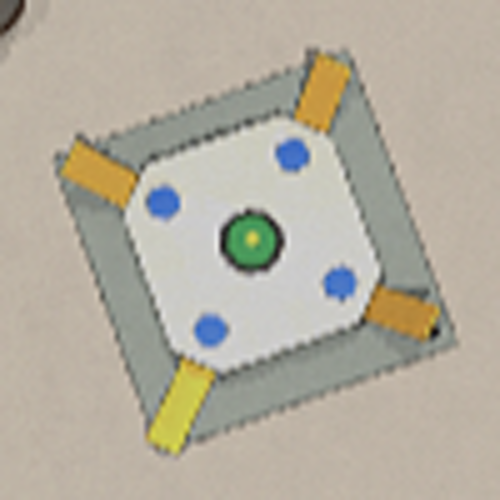

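The lower-left shim (crop 180,405; scene 237,229) lies flat and bright. The other three are unchanged and standing, nothing else has moved, and the hand is clear.

```bash
python3 -c "
from rig import *
print(finish_job())"
```

```text
the job is handed in; nothing more can be done
None
```

The rocking corner was the one nearest the robot, to its left (4.7 mm of give; the other three were firm); its shim is pressed flat, the other three still stand, nothing else moved, and the job is handed in after about 16.5 s on the robot clock.

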